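# Clear the soldering pile at the goldsmith's bench

## Robot

A 7-joint arm with a two-finger parallel gripper is mounted at the origin on the work surface. World frame = base frame: x ahead of the robot, y to its left, z up, the work surface at z = 0. Lengths are in m, angles in rad, forces in N, time in s.
With the tool pointing down it reaches from about 0.4 to 0.9 m from the base axis. Payload 5.5 kg.
Tool frame: the origin (TCP) lies midway between the tips of the shut fingers; the grasp point (between the pads) lies 19 mm behind it (arm.tcp_to_grasp is the distance from the TCP to the grasp point, in m); z points along the fingers, y is the line along which they close (so a half turn about z gives the same grasp; the last joint's range is limited). The gripper opens to 85 mm and grips with 20 to 120 N. Pads are 22 mm wide; open, the fingers measure 114 mm over their backs; the gripper's body (76 mm by 85 mm) begins 54 mm behind the grasp point. The pads swing forward as they close: fully open they stand 13 mm farther back than shut.
Start: joints at [1.564, 0.501, -0.427, 1.55, 0.221, 1.138, -0.21], TCP at [0.173, -0.626, 0.231] pointing down, gripper open.
Joint ranges: [-2.88, 2.88], [-0.31, 2.03], [-1.54, 1.56], [0.2, 2.42], [-1.41, 4.55], [0.19, 2.02], [-2.57, 2.57]. Speed limits (rad/s): [2.57, 2.57, 3.14, 3.14, 3.14, 3.14, 3.14].

## Interface

Orientations are given as a rotation vector (axis times angle).
In Python, from bench import arm gives the robot as it stands.
- The arm moves only by the tool apply_moves, never from a script. Its argument "rows" is a list that holds one entry, the list of rows, each a list of 7 numbers: the shift along the tool's x, y, z in m, then the turn, a rotation vector about the tool's x, y, z in units of 10 degrees (1.0 is 10 degrees), then the opening in per cent of the stroke, from 0 (shut) to 100 (fully open). A call has 1 to 10 rows; each row shifts and turns the commanded pose from where the row before left it, along the tool's axes as they then stand; what a row does not reach is not made up. A row lasts 1/8 s, in which the tool goes at most 62.5 mm and 10.7 degrees, less where a joint would pass 70% of its speed; a pose out of reach is approached as far as the arm can. A call is refused whole if a number of a shift passes 0.0625 or a number of a turn 1, either way. A call with a gripper value outside its range is refused whole. The fingers move at their own pace and stop on an object; "force" is the grip in N (left out, the last holds). Time passes only in rows, so rows that do not move let the fingers close. It gives the time, the measured TCP pose, the force, the opening and the grip force at its end, in the units of the state.
- arm.get_obs(): the state, without advancing time (a new reading comes with each control period).
- arm.camera(name): name is "scene" or "top" or "wrist"; returns the picture (384x512x3 uint8, red, green, blue); there is no depth.
- arm.camera_model(name): a dict with "fx", "fy", "cx", "cy" (pixels), "cam_to_world" (4x4, takes a point from camera to world coordinates). Camera axes: x right, y down, z forward; pixel columns grow to the right and rows downward; lengths in m; the calibration is good to about 2 mm. A picture is of the moment at which its call begins: read the wrist's pose just before it. camera_model takes no time and is no camera call; for the wrist camera it gives the pose at the moment of the call.
- arm.sign_off(): hands the job in; it is judged then, once.
The state is a dict: "t": time; "joint_pos": joint angles; "joint_velocities": joint speeds; "tau": joint torques, N m; "eef_pos": TCP position; "tool_rot": TCP orientation; "ft_force": force on the tool from outside, world axes, zero at the start; "wrist_torque": the same for the moment, N m; "opening": finger opening in m; "grip_force": force on a finger pad.
Only numpy, scipy, OpenCV 4.12 (cv2) and the standard library are available. Lean on these libraries where they do the work, as an engineer would, in place of code of your own. Each camera call takes 0.05 s, during which the arm holds its last target. There are 200 camera calls.

## Task

Take the cold soldering pile apart from the top down, one piece after another, and put each piece in its own place: the gold bangle in the blue job tray, the honeycomb plate on the tripod's gauze, the charcoal block square in the steel tray with its long side along the tray's, and the firebrick in the pan of the turntable. Lay every piece flat in the middle of its place and set it down gently, since they are brittle and must not be dropped or tipped over. Leave the borax dish and the third hand standing where they are.

Things in the scene. Friction and masses are not known exactly. Their poses are not given: they have to be found in the camera images.
- bangle_mid (a point): gold-coloured round bangle, lying flat on top of the pile: a ring band with small pale beads round it, outside diameter 62, inside 55, 14 high, about 40 g. This point is the middle of the ring, half-way up (7 above its underside); z is its axis, x and y mean nothing on it.
- honeycomb_mid (a point): cream ceramic honeycomb soldering plate with rows of small dark holes, second from the top of the pile: 74 long (its x) x 52 wide (its y) x 13 thick (its z), about 50 g. This point is its centre.
- charcoal_mid (a point): black charcoal soldering block with two loops of steel binding wire round it, third from the top: 92 long (its x) x 58 wide (its y) x 30 thick (its z), about 70 g. This point is its centre.
- firebrick_mid (a point): buff insulating firebrick at the bottom of the pile, lying on the bench: 114 long (its x) x 64 wide (its y) x 32 thick (its z), about 140 g. This point is its centre. The pieces of the pile lie roughly parallel, centred on one another to some mm.
- job_tray: blue plastic job tray with a grey felt pad, fixed: outside 118 (its x) x 138 (its y), inside 110 x 130, rim 13 above the bench, inner floor 4 above the bench. Origin: centre of its underside, on the bench. Place of the bangle.
- tripod: low black iron tripod with a square of dark-edged steel wire gauze with a round white ceramic centre on top, fixed: gauze 130 x 130, flat, firm, its upper face 90 above the bench, no rim. Origin: on the bench under the middle of the gauze; z up. Place of the honeycomb plate.
- steel_tray: shallow rectangular tray with bright steel rim and dark blued-steel floor, fixed: outside 136 (its x) x 116 (its y), inside 130 x 110, rim 10 above the bench, inner floor 3 above the bench. Origin: centre of its underside, on the bench. Place of the charcoal block, its long side along the tray's long side.
- turntable: soldering turntable: fixed iron foot with a round dark-steel pan on top that turns with slight friction about the upright axis. Pan outside diameter 170, inside 164, inner floor 45 above the bench, rim 55 above the bench. Origin: on the bench, on the axis of the pan; z up. Place of the firebrick.
- borax_mid (a point): bystander, loose: white ceramic borax dish, 68 diameter, 18 high, with a white borax cone standing in it, 45 high in all. This point is on its axis 10 above the bench.
- third_hand_mid (a point): bystander, loose: third hand, round iron foot of 72 diameter, upright post, tweezers reaching 85 sideways along its x, 105 high in all. This point is on its post 40 above the bench.

How it is judged:
On the way, in this order (a step that is already met when the one before it is completed fails the run):
1. The gold bangle lies flat in the middle of the job tray (horizontal distance between bangle_mid and job_tray below 0.015 m and z of bangle_mid in the frame of job_tray between 0.007 and 0.015 m and angle between bangle_mid's own z axis and vertical below 0.1 rad and linear speed of bangle below 0.02 m/s and contact force between the fingers and bangle below 0.05 N), for 0.2 s.
2. The honeycomb plate lies flat in the middle of the tripod's gauze (horizontal distance between honeycomb_mid and tripod below 0.015 m and z of honeycomb_mid in the frame of tripod between 0.0925 and 0.1005 m and angle between honeycomb_mid's own z axis and vertical below 0.1 rad and linear speed of honeycomb below 0.02 m/s and contact force between the fingers and honeycomb below 0.05 N), for 0.2 s.
3. The charcoal block lies flat and square in the middle of the steel tray (horizontal distance between charcoal_mid and steel_tray below 0.015 m and z of charcoal_mid in the frame of steel_tray between 0.014 and 0.022 m and angle between charcoal_mid's own z axis and vertical below 0.1 rad and angle between the x axis of charcoal_mid and the x axis of steel_tray, either way round below 0.26 rad and linear speed of charcoal below 0.02 m/s and contact force between the fingers and charcoal below 0.05 N), for 0.2 s.
4. The firebrick lies flat in the middle of the turntable's pan (horizontal distance between firebrick_mid and turntable below 0.015 m and z of firebrick_mid in the frame of turntable between 0.057 and 0.065 m and angle between firebrick_mid's own z axis and vertical below 0.1 rad and linear speed of firebrick below 0.02 m/s and contact force between the fingers and firebrick below 0.05 N), for 0.2 s.
At the end, for the whole second after the job is handed in: bangle in job tray, honeycomb plate on tripod, charcoal block in steel tray, firebrick in turntable pan: each within 15 mm of the middle, at resting height within 4 mm, level within 0.1 rad, charcoal within 0.26 rad of the tray's long side, all released and at rest (all of step 1 and all of step 2 and all of step 3 and all of step 4); the robot touches nothing.
It fails at once if the borax dish is moved more than 20 mm (distance of borax_mid from where it was at the start of the episode above 0.02 m).
It fails at once if the third hand is moved more than 20 mm or tipped (distance of third_hand_mid from where it was at the start of the episode above 0.02 m or angle between third_hand_mid's own z axis and vertical above 0.4 rad).
It fails at once if a piece of the pile is tipped more than 35 degrees (angle between any of bangle_mid, honeycomb_mid, charcoal_mid, firebrick_mid's own z axis and vertical above 0.61 rad).
It fails at once if a piece of the pile is dropped: it falls freely at more than 0.6 m/s (a fall of about 20 mm) ((linear speed of bangle above 0.6 m/s and contact force between anything else and bangle below 0.01 N) or (linear speed of honeycomb above 0.6 m/s and contact force between anything else and honeycomb below 0.01 N) or (linear speed of charcoal above 0.6 m/s and contact force between anything else and charcoal below 0.01 N) or (linear speed of firebrick above 0.6 m/s and contact force between anything else and firebrick below 0.01 N)).
It also fails if it takes over 136 s, if anything falls off the work surface, if the arm or the gripper's body presses on something with over 40 N, if the wrist force passes 120 N, or if a joint passes its speed limit or range.

## Working session

There is one attempt and no reset: what is moved stays moved. The work goes in short steps, Python scripts to look and compute and a tool call to move; the robot and the scene stay as the last step left them, time stands still between calls to the robot, and variables do not carry over. Pictures are saved under pics/ and viewed, at most 14 in all, crops included, and the job is handed in when it is done.

Besides the shell and the picture viewer there is one more tool, called by a JSON object that holds its "op" and its "data", one argument or row to a line. apply_moves: Moves the arm, as the interface text tells. Its arguments: {"type":"object","properties":{"rows":{"type":"array","items":{"type":"array","items":{"type":"array","items":{"type":"number"}}}},"force":{"type":"number"}},"required":["rows"]}

```bash
ls; mkdir -p pics; python3 - <<'E'
from bench import arm
import cv2,numpy as np
o=arm.get_obs();print(o['t'],o['eef_pos'],o['tool_rot'],o['opening'],arm.tcp_to_grasp)
for n in['top','scene']:
    cv2.imwrite(f'pics/{n}0.png',cv2.resize(arm.camera(n)[:,:,::-1],(800,600),interpolation=cv2.INTER_CUBIC))
    m=arm.camera_model(n);print(n,m['fx'],m['cx'],m['cy'],np.round(m['cam_to_world'],3).tolist())
E
```

```text
pics
0.0 [ 0.17302991 -0.62583371  0.23025876] [-3.11112202e+00 -4.22344813e-01  2.63040318e-04] 0.08529562503330074 0.0187
top 408.33835229666096 257.63620008679777 194.2150391284133 [[-0.01, -0.999, 0.05, 0.51], [-1.0, 0.01, 0.005, -0.006], [-0.005, -0.05, -0.999, 1.156], [0.0, 0.0, 0.0, 1.0]]
scene 449.65233304842076 253.6202153364657 189.96179173594868 [[-0.869, 0.402, -0.29, 0.885], [0.495, 0.719, -0.487, 0.512], [0.012, -0.567, -0.824, 0.992], [0.0, 0.0, 0.0, 1.0]]
```

View pics/top0.png

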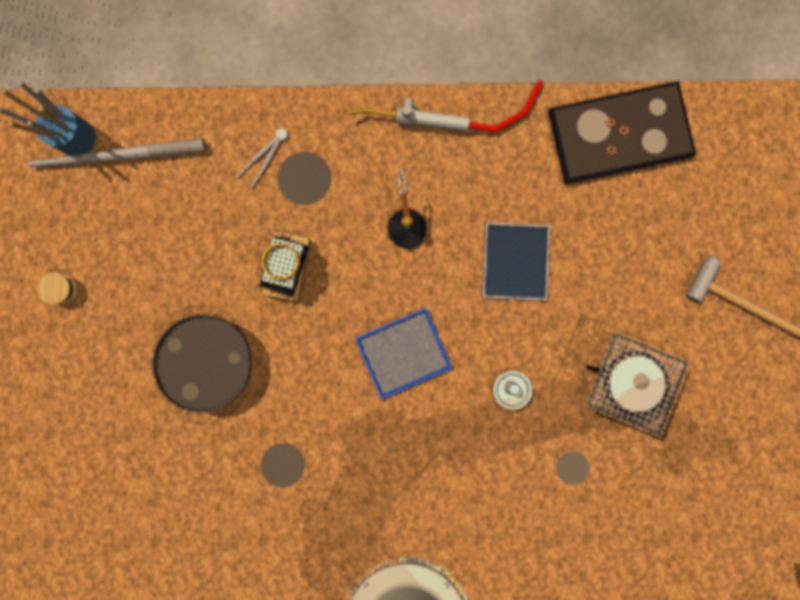

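View pics/scene0.png

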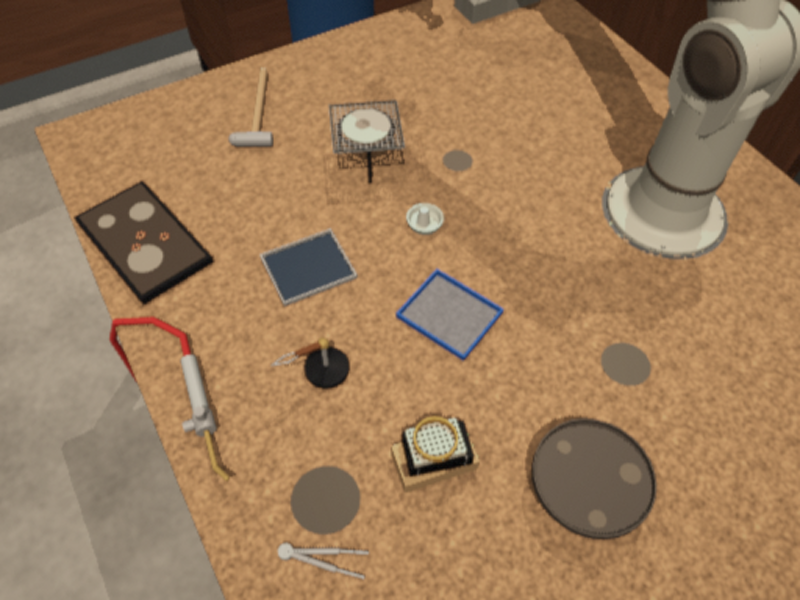

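```bash
cat > h.py <<'E'
from bench import arm
import cv2,numpy as np
from scipy.spatial.transform import Rotation as R
def px2w(m,u,v,z):
    T=np.array(m['cam_to_world']);d=T[:3,:3]@[(u-m['cx'])/m['fx'],(v-m['cy'])/m['fy'],1]
    return T[:3,3]+d*(z-T[2,3])/d[2]
def pose():
    o=arm.get_obs();return np.array(o['eef_pos']),R.from_rotvec(o['tool_rot'])
def go(x,y,z,ydir=None):
    """shift (tool axes) to x,y,z; turn about tool z (units of 10deg) so tool-y line lies along world angle ydir(deg)"""
    p,r=pose();d=np.array([x,y,z])-p;ty=r.apply([0,1,0]);a=np.degrees(np.arctan2(ty[1],ty[0]))
    print('pose',p.round(4),'yang %.1f'%a,'tilt',r.apply([0,0,1]).round(3),'tool shift mm',(r.inv().apply(d)*1000).round(1))
    if ydir is not None:
        t=-((ydir-a+90)%180-90);print('turn z units %.2f'%(t/10),' or %.2f'%((t-180*np.sign(t))/10),'j7',arm.get_obs()['joint_pos'][6])
        # shift if turned first
        r2=r*R.from_rotvec([0,0,np.radians(t)]);print('shift after turn',(r2.inv().apply(d)*1000).round(1))
E
python3 - <<'E'
from h import *
m=arm.camera_model('top')
s=1/1.5625
def P(l,z):return np.array([px2w(m,(u+.5)*s-.5,(v+.5)*s-.5,z)[:2] for u,v in l])
def pr(n,l,z):
    q=P(l,z);print(n,q.mean(0).round(4));return q
q=pr('job',[(357,341),(427,311),(452,366),(384,398)],.013)
q=pr('steel',[(485,223),(550,225),(548,300),(484,298)],.01)
print(np.diff(q,axis=0).round(3), [np.degrees(np.arctan2(*(q[b]-q[a])[::-1])).round(1) for a,b in((0,1),(3,2),(0,3),(1,2))])
q=pr('tripod',[(617,335),(687,362),(662,437),(589,405)],.09);pr('tripc',[(638,384)],.09)
pr('turn',[(203,363)],.055);pr('borax',[(513,390)],.018);pr('third',[(407,228)],.01);pr('third tip',[(402,172)],.09)
pr('bangle',[(282,262)],.082)
go(.45,.15,.25,90)
E
```

```text
job [ 0.4784 -0.0034]
steel [ 0.6428 -0.2064]
[[-0.005 -0.117]
 [-0.136  0.006]
 [ 0.005  0.115]] [np.float64(-92.4), np.float64(-92.4), np.float64(178.3), np.float64(177.3)]
tripod [ 0.4261 -0.3908]
tripc [ 0.4271 -0.3896]
turn [0.4672 0.3446]
borax [ 0.413  -0.1942]
third [ 0.7055 -0.0092]
third tip [ 0.7873 -0.0015]
bangle [0.6374 0.2032]
pose [ 0.173  -0.6259  0.2304] yang -74.5 tilt [-0.     0.002 -1.   ] tool shift mm [ 473.8 -674.1  -18.4]
turn z units 1.55  or -16.45 j7 -0.21030650576137835
shift after turn [ 277.  -775.9  -18.4]
```

{"op": "apply_moves", "data": {
  "rows": [
    [[0, 0, 0, 0, 0, 0.78, 100], [0, 0, 0, 0, 0, 0.77, 100], [0.05, -0.03, 0, 0, 0, 0, 100], [0.05, -0.03, 0, 0, 0, 0, 100], [0.05, -0.03, 0, 0, 0, 0, 100], [0.05, -0.03, 0, 0, 0, 0, 100], [0.05, -0.03, 0, 0, 0, 0, 100], [0.02, -0.055, 0, 0, 0, 0, 100], [0.02, -0.055, 0, 0, 0, 0, 100], [0.02, -0.055, 0, 0, 0, 0, 100]]
  ]
}}

```text
t: 1.35
eef_pos: [0.4838, -0.3097, 0.2309]
tool_rot: [-3.141, 0.001, 0.001]
ft_force: [-0.2, -0.1, 0.2]
opening: 0.0858
grip_force: 0.0
```

{"op": "apply_moves", "data": {
  "rows": [
    [[0.015, -0.055, 0, 0, 0, 0, 100], [0.015, -0.055, 0, 0, 0, 0, 100], [0.015, -0.055, 0, 0, 0, 0, 100], [0.015, -0.055, 0, 0, 0, 0, 100], [0.015, -0.055, 0, 0, 0, 0, 100], [0.015, -0.055, 0, 0, 0, 0, 100], [0, -0.055, 0, 0, 0, 0, 100], [0, -0.055, 0, 0, 0, 0, 100], [0, -0.055, 0, 0, 0, 0, 100], [0, 0, 0, 0, 0, 0, 100]]
  ]
}}

```text
t: 2.6
eef_pos: [0.5719, 0.1903, 0.2314]
tool_rot: [-3.138, -0.014, 0.001]
ft_force: [-0.5, -0.7, -0.5]
opening: 0.0854
grip_force: 0.0
```

```bash
python3 - <<'E'
from h import *
go(.637,.203,.25,90)
cv2.imwrite('pics/w1.png',cv2.resize(arm.camera('wrist')[:,:,::-1],(800,600),interpolation=cv2.INTER_CUBIC))
m=arm.camera_model('wrist');print(m['fx'],np.round(m['cam_to_world'],3).tolist())
E
```

```text
pose [0.5719 0.1903 0.2314] yang -89.5 tilt [-0.001  0.004 -1.   ] tool shift mm [ 65.2 -12.2 -18.6]
turn z units 0.05  or -17.95 j7 -2.177495848011366
shift after turn [ 65.1 -12.8 -18.6]
315.8357549279632 [[0.003, -0.95, -0.312, 0.652], [-1.0, -0.003, -0.001, 0.187], [-0.0, 0.312, -0.95, 0.374], [0.0, 0.0, 0.0, 1.0]]
```

View pics/w1.png

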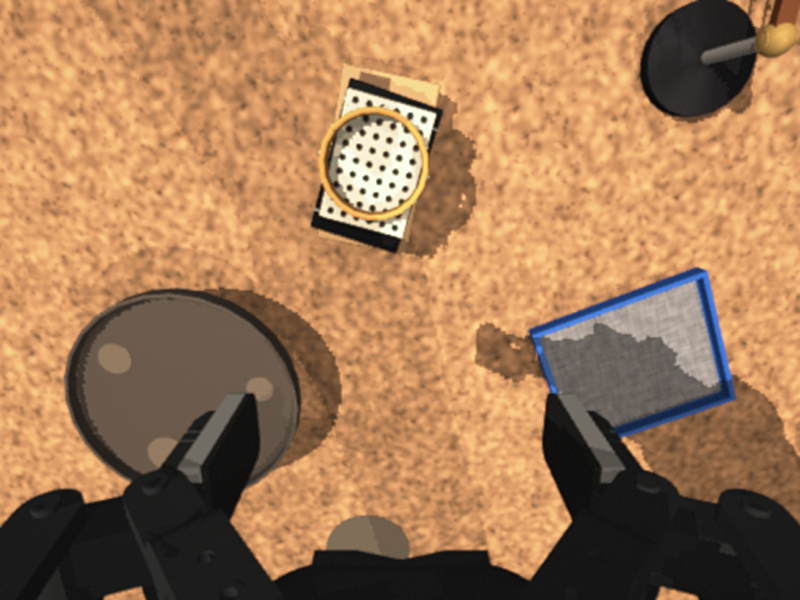

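```bash
python3 - <<'E'
from h import *
m=arm.camera_model('wrist');s=1/1.5625
def P(l,z):return np.array([px2w(m,(u+.5)*s-.5,(v+.5)*s-.5,z)[:2] for u,v in l])
def ang(a,b):return np.degrees(np.arctan2(*(b-a)[::-1])).round(1)
for n,l,z in(('char',[(352,80),(441,108),(398,250),(312,226)],.062),('honey',[(351,87),(437,117),(402,239),(318,216)],.075)):
    q=P(l,z);print(n,q.mean(0).round(4),ang(q[3],q[0]),ang(q[2],q[1]),ang(q[1],q[0]),ang(q[2],q[3]),[np.linalg.norm(q[i]-q[i-1]).round(3) for i in range(4)])
q=P([(343,66),(440,86)],.032);print('brick top edge',q,ang(q[1],q[0]))
print('bangle',P([(374.5,163.5)],.086), 'ext',P([(319,160),(430,163),(377,106),(375,221)],.085))
go(*P([(374.5,163.5)],.086)[0],.23,75)
E
```

```text
char [0.6341 0.2024] -18.0 -16.5 74.0 74.3 [np.float64(0.089), np.float64(0.054), np.float64(0.089), np.float64(0.057)]
honey [0.636  0.2009] -17.0 -15.6 72.2 74.7 [np.float64(0.075), np.float64(0.051), np.float64(0.073), np.float64(0.053)]
brick top edge [[0.69525062 0.22338189]
 [0.68385038 0.16193528]] 79.5
bangle [[0.63858938 0.20154128]] ext [[0.64033583 0.23280458]
 [0.63892142 0.17029787]
 [0.66876861 0.19983413]
 [0.6061232  0.20172536]]
pose [0.5727 0.1864 0.231 ] yang -89.7 tilt [-0.001  0.001 -1.   ] tool shift mm [ 66.  -14.9   0.9]
turn z units 1.53  or -16.47 j7 -2.176501670760904
shift after turn [ 59.7 -31.7   0.9]
```

{"op": "apply_moves", "data": {
  "rows": [
    [[0.033, -0.0075, 0, 0, 0, 0, 100], [0.033, -0.0075, 0, 0, 0, 0, 100], [0, 0, 0, 0, 0, -0.96, 100], [0, 0, 0, 0, 0, -0.96, 100], [0, 0, 0, 0, 0, -0.96, 100], [0, 0, 0, 0, 0, -0.96, 100], [0, 0, 0, 0, 0, -0.96, 100], [0, 0, 0, 0, 0, -0.96, 100], [0, 0, 0, 0, 0, -0.96, 100], [0, 0, 0, 0, 0, -0.96, 100]]
  ]
}}

```text
t: 3.9
eef_pos: [0.6403, 0.1952, 0.2305]
tool_rot: [2.459, 1.953, -0.003]
ft_force: [0.4, -0.3, 0.4]
opening: 0.0853
grip_force: 0.0
```

{"op": "apply_moves", "data": {
  "rows": [
    [[0, 0, 0, 0, 0, -0.96, 100], [0, 0, 0, 0, 0, -0.96, 100], [0, 0, 0, 0, 0, -0.96, 100], [0, 0, 0, 0, 0, -0.96, 100], [0, 0, 0, 0, 0, -0.96, 100], [0, 0, 0, 0, 0, -0.96, 100], [0, 0, 0, 0, 0, -0.96, 100], [0, 0, 0, 0, 0, -0.96, 100], [0, 0, 0.05, 0, 0, 0, 100], [0, 0, 0, 0, 0, 0, 100]]
  ]
}}

```text
t: 5.15
eef_pos: [0.6382, 0.1938, 0.1768]
tool_rot: [-0.721, -3.052, 0.01]
ft_force: [0.2, -0.8, -0.4]
opening: 0.0856
grip_force: 0.0
```

```bash
python3 - <<'E'
from h import *
go(.638,.2015,.09,73.5)
cv2.imwrite('pics/w2.png',cv2.resize(arm.camera('wrist')[:,:,::-1],(800,600),interpolation=cv2.INTER_CUBIC))
E
```

```text
pose [0.6382 0.1938 0.1768] yang 63.4 tilt [-0.007 -0.005 -1.   ] tool shift mm [ 3.2  7.5 86.7]
turn z units -1.01  or 16.99 j7 0.21387286780424175
shift after turn [ 1.9  7.9 86.7]
```

View pics/w2.png

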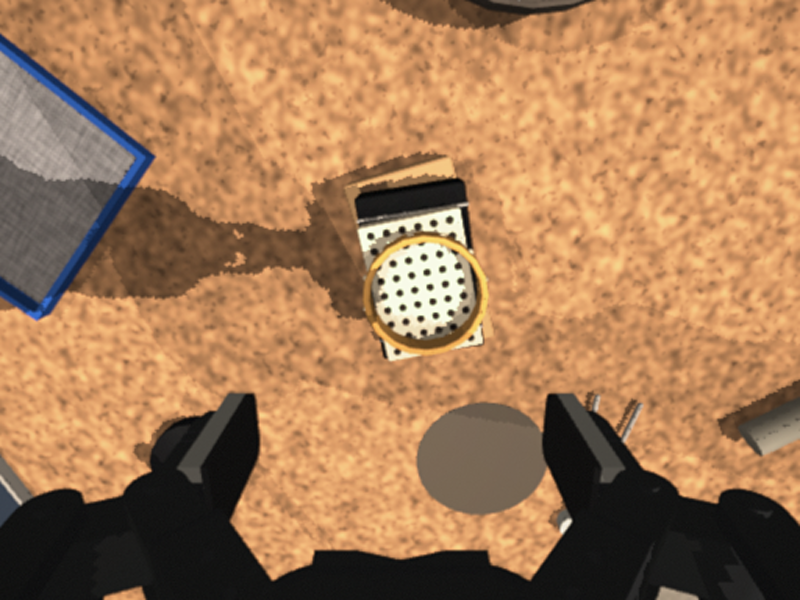

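```bash
python3 - <<'E'
from h import *
m=arm.camera_model('wrist');s=1/1.5625
def P(l,z):return np.array([px2w(m,(u+.5)*s-.5,(v+.5)*s-.5,z)[:2] for u,v in l])
print(P([(426,294)],.085),P([(363,290),(489,296)],.085).mean(0))
def ang(a,b):return np.degrees(np.arctan2(*(b-a)[::-1])).round(1)
q=P([(356,225),(468,206),(484,344),(386,358)],.075);print('honey',q.mean(0),ang(q[1],q[0]),ang(q[2],q[3]),ang(q[1],q[2]),ang(q[0],q[3]))
q=P([(356,193),(464,180)],.062);print(q,ang(q[1],q[0]))
q=P([(345,184),(451,155)],.032);print(q,ang(q[1],q[0]))
E
```

```text
[[0.63885296 0.20910615]] [0.63839909 0.20936991]
honey [0.63747895 0.20892192] -107.0 -107.7 -17.6 -15.5
[[0.58015488 0.19828868]
 [0.59924235 0.250986  ]] -109.9
[[0.57420479 0.19120781]
 [0.58699585 0.25235466]] -101.8
```

{"op": "apply_moves", "data": {
  "rows": [
    [[0.0, 0.0, 0, 0, 0, -1.0, 100], [0.002, 0.008, 0.0, 0, 0, 0, 100], [0, 0, 0.05, 0, 0, 0, 100], [0, 0, 0, 0, 0, 0, 100]]
  ]
}}

```text
t: 5.7
eef_pos: [0.6386, 0.2052, 0.1289]
tool_rot: [-0.453, -3.104, 0.005]
ft_force: [-0.3, -0.4, 0.5]
opening: 0.0853
grip_force: 0.0
```

```bash
python3 - <<'E'
from h import *
go(.638,.2015,.072,73.5)
E
```

```text
pose [0.6386 0.2052 0.1289] yang 73.4 tilt [-0.005 -0.003 -1.   ] tool shift mm [-0.7 -3.5 56.9]
turn z units -0.01  or 17.99 j7 0.3325045908646813
shift after turn [-0.7 -3.5 56.9]
```

{"op": "apply_moves", "data": {
  "force": 20,
  "rows": [
    [[0, 0, 0.03, 0, 0, 0, 100], [0, 0, 0.028, 0, 0, 0, 100], [0, 0, 0, 0, 0, 0, 100], [0, 0, 0, 0, 0, 0, 60], [0, 0, 0, 0, 0, 0, 60], [0, 0, 0, 0, 0, 0, 60], [0, 0, 0, 0, 0, 0, 60]]
  ]
}}

```text
t: 6.58
eef_pos: [0.641, 0.2071, 0.0752]
tool_rot: [0.449, 3.107, 0.002]
ft_force: [-0.2, 1.0, 6.1]
opening: 0.0611
grip_force: 21.8
```

```bash
python3 - <<'E'
from h import *
go(.638,.2055,.072,73.5);o=arm.get_obs();print(o['opening'],o['grip_force'],o['ft_force'])
cv2.imwrite('pics/w3.png',cv2.resize(arm.camera('wrist')[:,:,::-1],(800,600),interpolation=cv2.INTER_CUBIC))
E
```

```text
pose [0.641  0.2071 0.0752] yang 73.6 tilt [ 0.002  0.001 -1.   ] tool shift mm [ 2.4 -2.4  3.2]
turn z units 0.01  or -17.99 j7 0.30204384488472025
shift after turn [ 2.4 -2.4  3.2]
0.06109257145310768 21.806417601183057 [-0.15992852  0.99878576  6.07174903]
```

View pics/w3.png

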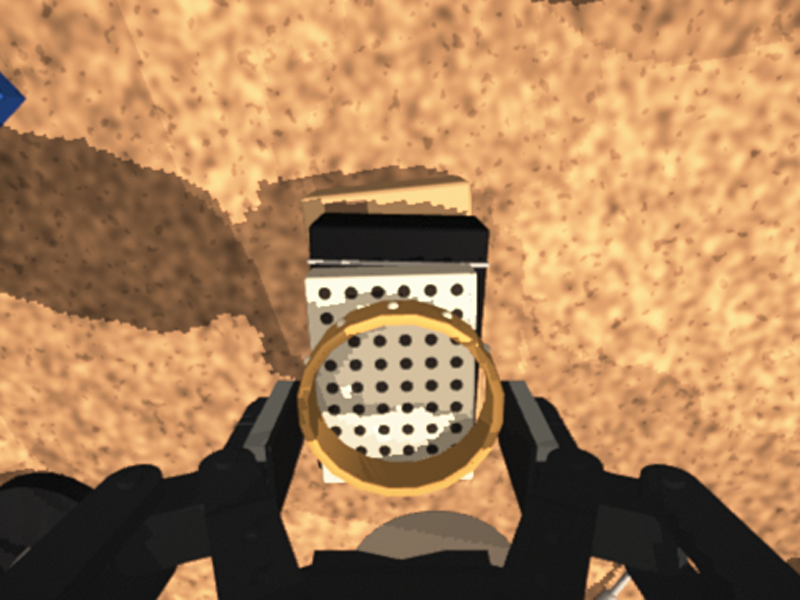

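{"op": "apply_moves", "data": {
  "force": 25,
  "rows": [
    [[0, 0, -0.01, 0, 0, 0, 60], [0, 0, -0.02, 0, 0, 0, 60], [0, 0, -0.04, 0, 0, 0, 60], [0, 0, -0.03, 0, 0, 0, 60], [0, 0, 0, 0, 0, 0, 60]]
  ]
}}

```text
t: 7.25
eef_pos: [0.6417, 0.2078, 0.1777]
tool_rot: [0.448, 3.104, 0.005]
ft_force: [-0.8, 0.2, -0.4]
opening: 0.0609
grip_force: 27.4
```

```bash
python3 - <<'E'
from h import *
go(.4784,-.0034,.08,73.5);o=arm.get_obs();print(o['opening'],o['grip_force'],o['ft_force'])
E
```

```text
pose [0.6417 0.2078 0.1777] yang 73.6 tilt [ 0.006  0.002 -1.   ] tool shift mm [  97.3 -249.2   96.3]
turn z units 0.01  or -17.99 j7 0.35950254172590934
shift after turn [  97.1 -249.3   96.3]
0.06085636875550595 27.37038418650627 [-0.77821931  0.17722735 -0.38537825]
```

{"op": "apply_moves", "data": {
  "rows": [
    [[0.0162, -0.0415, 0, 0, 0, 0, 60], [0.0162, -0.0415, 0, 0, 0, 0, 60], [0.0162, -0.0415, 0, 0, 0, 0, 60], [0.0162, -0.0415, 0, 0, 0, 0, 60], [0.0162, -0.0415, 0, 0, 0, 0, 60], [0.0162, -0.0415, 0.02, 0, 0, 0, 60], [0, 0, 0.045, 0, 0, 0, 60], [0, 0, 0.04, 0, 0, 0, 60], [0, 0, 0.02, 0, 0, 0, 60], [0, 0, 0, 0, 0, 0, 60]]
  ]
}}

```text
t: 8.5
eef_pos: [0.4749, -0.0049, 0.047]
tool_rot: [-0.448, -3.106, 0.0]
ft_force: [0.6, 0.0, 0.0]
opening: 0.0609
grip_force: 27.5
```

```bash
python3 - <<'E'
from h import *
import time
go(.4784,-.0034,.006,73.5);o=arm.get_obs();print(o['opening'],o['grip_force'],o['ft_force'])
cv2.imwrite('pics/w4.png',cv2.resize(arm.camera('wrist')[:,:,::-1],(640,480),interpolation=cv2.INTER_CUBIC))
go(.4784,-.0034,.006,73.5)
E
```

```text
pose [ 0.4749 -0.0049  0.047 ] yang 73.6 tilt [-0.003  0.    -1.   ] tool shift mm [-3.   2.5 41. ]
turn z units 0.01  or -17.99 j7 0.41013600738499206
shift after turn [-3.   2.5 41. ]
0.060884074844179736 27.474682442843914 [0.61863552 0.03417257 0.01967687]
pose [ 0.476  -0.0046  0.0481] yang 73.6 tilt [-0.001  0.    -1.   ] tool shift mm [-2.   1.9 42.1]
turn z units 0.01  or -17.99 j7 0.41045349136275683
shift after turn [-2.   1.9 42.1]
```

View pics/w4.png

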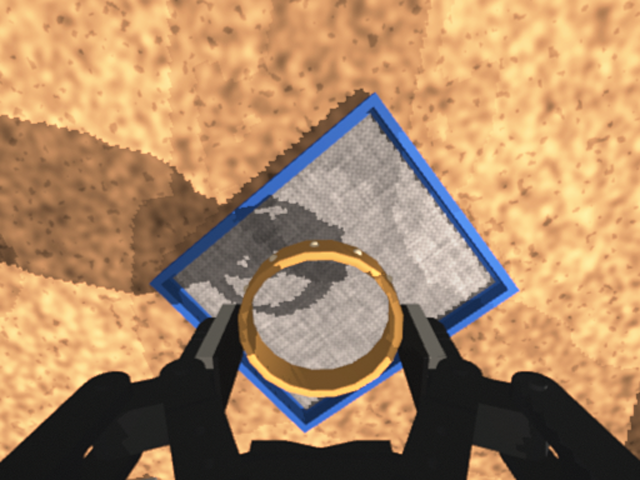

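{"op": "apply_moves", "data": {
  "rows": [
    [[-0.001, 0.002, 0.02, 0, 0, 0, 60], [0, 0, 0.015, 0, 0, 0, 60], [0, 0, 0, 0, 0, 0, 60], [0, 0, 0, 0, 0, 0, 60]]
  ]
}}

```text
t: 9.05
eef_pos: [0.4784, -0.0031, 0.0139]
tool_rot: [0.449, 3.109, 0.0]
ft_force: [-0.5, 0.6, 0.1]
opening: 0.0606
grip_force: 27.5
```

{"op": "apply_moves", "data": {
  "rows": [
    [[0, 0, 0.006, 0, 0, 0, 60], [0, 0, 0, 0, 0, 0, 60], [0, 0, 0.001, 0, 0, 0, 60], [0, 0, 0.001, 0, 0, 0, 60], [0, 0, 0, 0, 0, 0, 60]]
  ]
}}

```text
t: 9.68
eef_pos: [0.478, -0.0032, 0.0053]
tool_rot: [-0.449, -3.109, -0.0]
ft_force: [-0.7, -0.7, -0.2]
opening: 0.0608
grip_force: 27.5
```

{"op": "apply_moves", "data": {
  "rows": [
    [[0, 0, 0.001, 0, 0, 0, 60], [0, 0, 0.001, 0, 0, 0, 60], [0, 0, 0, 0, 0, 0, 60]]
  ]
}}

```text
t: 10.05
eef_pos: [0.4781, -0.0032, 0.0042]
tool_rot: [0.449, 3.109, -0.002]
ft_force: [-3.2, -1.1, 10.4]
opening: 0.0608
grip_force: 28.4
```

{"op": "apply_moves", "data": {
  "rows": [
    [[0, 0, -0.0005, 0, 0, 0, 60], [0, 0, 0, 0, 0, 0, 80], [0, 0, 0, 0, 0, 0, 90], [0, 0, 0, 0, 0, 0, 95], [0, 0, -0.03, 0, 0, 0, 95], [0, 0, -0.05, 0, 0, 0, 95], [0, 0, -0.05, 0, 0, 0, 95], [0, 0, -0.04, 0, 0, 0, 100], [0, 0, 0, 0, 0, 0, 100]]
  ]
}}

```text
t: 11.18
eef_pos: [0.4799, -0.003, 0.1763]
tool_rot: [0.449, 3.104, 0.0]
ft_force: [0.7, 0.1, -0.2]
opening: 0.0854
grip_force: 0.0
```

```bash
python3 - <<'E'
from h import *
cv2.imwrite('pics/w5.png',cv2.resize(arm.camera('wrist')[:,:,::-1],(512,384)))
cv2.imwrite('pics/t5.png',cv2.resize(arm.camera('top')[130:260,130:330,::-1],(800,520),interpolation=cv2.INTER_CUBIC))
go(.636,.2055,.175,73.5)
E
```

```text
pose [ 0.4778 -0.0037  0.1735] yang 73.5 tilt [-0.    -0.001 -1.   ] tool shift mm [-92.3 245.5  -1.7]
turn z units 0.00  or -18.00 j7 0.5674402062855708
shift after turn [-92.2 245.5  -1.7]
```

View pics/t5.png

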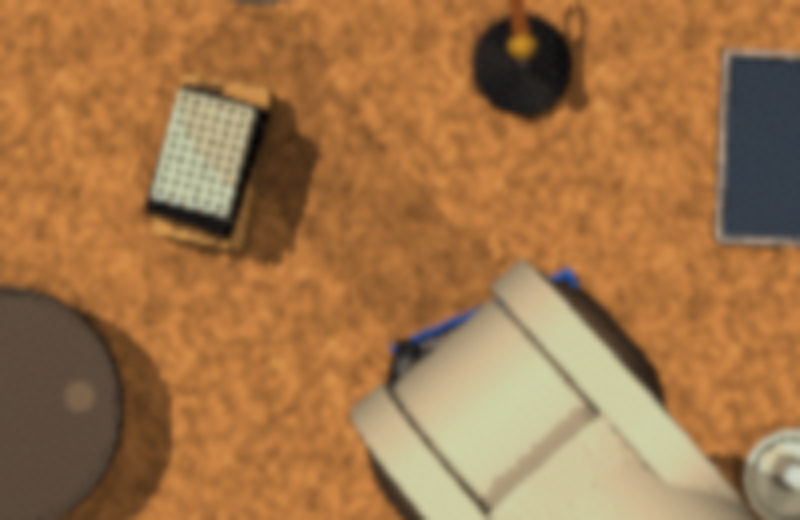

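```bash
python3 - <<'E'
from h import *
m=arm.camera_model('top')
def P(l,z):return np.array([px2w(m,130+(u+.5)/4-.5,130+(v+.5)/4-.5,z)[:2] for u,v in l])
def ang(a,b):return np.degrees(np.arctan2(*(b-a)[::-1])).round(1)
q=P([(185,88),(262,107),(228,222),(150,206)],.075);print('honey',q.mean(0),ang(q[1],q[0]),ang(q[2],q[3]),ang(q[2],q[1]),ang(q[3],q[0]))
E
```

```text
honey [0.63547608 0.20214526] 75.5 77.8 -16.5 -16.5
```

{"op": "apply_moves", "data": {
  "rows": [
    [[-0.0185, 0.049, 0, 0, 0, 0, 100], [-0.0185, 0.049, 0, 0, 0, 0, 100], [-0.0185, 0.049, 0, 0, 0, 0, 100], [-0.0185, 0.049, 0, 0, 0, 0, 100], [-0.0185, 0.049, 0, 0, 0, 0, 100], [0, 0, 0, 0, 0, 0, 100], [0, 0, 0, 0, 0, 0, 100]]
  ]
}}

```text
t: 12.15
eef_pos: [0.6349, 0.2055, 0.1717]
tool_rot: [-0.447, -3.107, 0.003]
ft_force: [0.4, -0.1, 0.2]
opening: 0.0856
grip_force: 0.0
```

```bash
python3 - <<'E'
from h import *
m=arm.camera_model('wrist');im=arm.camera('wrist')
import pickle;pickle.dump(m,open('m6','wb'))
cv2.imwrite('pics/w6.png',cv2.resize(im[:,:,::-1],(800,600),interpolation=cv2.INTER_CUBIC))
go(.636,.2055,.175,73.5)
E
```

```text
pose [0.6352 0.2045 0.1721] yang 73.6 tilt [-0.002 -0.002 -1.   ] tool shift mm [-0.5  1.2 -2.9]
turn z units 0.01  or -17.99 j7 0.3659404005806987
shift after turn [-0.5  1.2 -2.9]
```

View pics/w6.png

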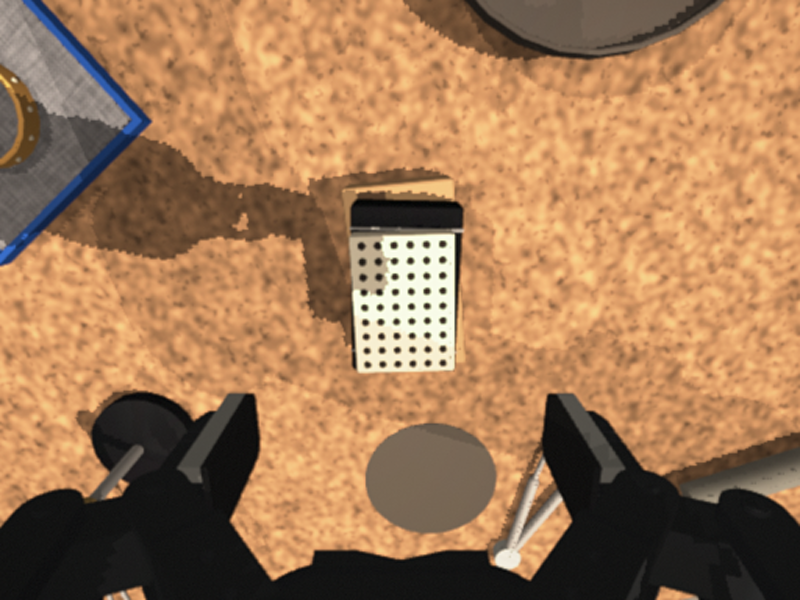

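```bash
python3 - <<'E'
from h import *
import pickle
m=pickle.load(open('m6','rb'));s=1/1.5625
def P(l,z):return np.array([px2w(m,(u+.5)*s-.5,(v+.5)*s-.5,z)[:2] for u,v in l])
def ang(a,b):return np.degrees(np.arctan2(*(b-a)[::-1])).round(1)
q=P([(350,236),(455,236),(454,370),(357,372)],.075);print('honey',q.mean(0),ang(q[0],q[1]),ang(q[3],q[2]),ang(q[1],q[2]),ang(q[0],q[3]))
q=P([(350,203),(462,203)],.062);print('char',q,ang(q[0],q[1]))
go(*q.mean(0),.1,74)
go(*P([(350,236),(455,236),(454,370),(357,372)],.075).mean(0),.0605,74)
E
```

```text
honey [0.63603959 0.20648105] 73.6 75.0 -14.9 -15.3
char [[0.57958344 0.19459549]
 [0.59558208 0.24888372]] 73.6
pose [0.6352 0.2045 0.1721] yang 73.6 tilt [-0.002 -0.002 -1.   ] tool shift mm [50.4  3.3 72.2]
turn z units -0.04  or 17.96 j7 0.3659404005806987
shift after turn [50.4  3.7 72.2]
pose [0.6352 0.2045 0.1721] yang 73.6 tilt [-0.002 -0.002 -1.   ] tool shift mm [ -0.4   2.5 111.6]
turn z units -0.04  or 17.96 j7 0.3659404005806987
shift after turn [ -0.5   2.5 111.6]
```

{"op": "apply_moves", "data": {
  "force": 20,
  "rows": [
    [[0, 0.002, 0.04, 0, 0, 0, 100], [0, 0, 0.04, 0, 0, 0, 100], [0, 0, 0.02, 0, 0, 0, 100], [0, 0, 0, 0, 0, 0, 100], [0, 0, 0, 0, 0, 0, 100], [0, 0, 0, 0, 0, 0, 100]]
  ]
}}

```text
t: 12.95
eef_pos: [0.6376, 0.208, 0.0757]
tool_rot: [0.449, 3.107, 0.002]
ft_force: [-0.1, -0.5, 0.4]
opening: 0.0852
grip_force: 0.0
```

{"op": "apply_moves", "data": {
  "rows": [
    [[0, 0, 0.01, 0, 0, 0, 100], [0, 0, 0.005, 0, 0, 0, 100], [0, 0, 0, 0, 0, 0, 75], [0, 0, 0, 0, 0, 0, 66], [0, 0, 0, 0, 0, 0, 66]]
  ]
}}

```text
t: 13.58
eef_pos: [0.6368, 0.2077, 0.059]
tool_rot: [0.449, 3.109, 0.0]
ft_force: [-0.7, -0.7, 0.2]
opening: 0.0564
grip_force: 0.0
```

{"op": "apply_moves", "data": {
  "rows": [
    [[0, 0, -0.001, 0, 0, 0, 50], [0, 0, 0, 0, 0, 0, 50], [0, 0, 0, 0, 0, 0, 50], [0, 0, 0, 0, 0, 0, 50]]
  ]
}}

```text
t: 14.08
eef_pos: [0.6366, 0.2075, 0.0597]
tool_rot: [-0.449, -3.109, 0.0]
ft_force: [-0.5, 0.8, -0.9]
opening: 0.0516
grip_force: 21.9
```

{"op": "apply_moves", "data": {
  "force": 30,
  "rows": [
    [[0, 0, 0, 0, 0, 0, 50], [0, 0, -0.01, 0, 0, 0, 50], [0, 0, -0.02, 0, 0, 0, 50], [0, 0, -0.04, 0, 0, 0, 50], [0, 0, -0.05, 0, 0, 0, 50], [0, 0, -0.02, 0, 0, 0, 50], [0, 0, 0, 0, 0, 0, 50]]
  ]
}}

```text
t: 14.95
eef_pos: [0.6375, 0.2081, 0.2022]
tool_rot: [0.449, 3.106, 0.002]
ft_force: [-0.2, 1.4, -0.7]
opening: 0.0515
grip_force: 36.5
```

```bash
python3 - <<'E'
from h import *
go(.4265,-.3903,.15,74);o=arm.get_obs();print(o['opening'],o['grip_force'],o['ft_force'],o['joint_pos'])
E
```

```text
pose [0.6375 0.2081 0.2022] yang 73.6 tilt [ 0.004  0.001 -1.   ] tool shift mm [  33.1 -633.7   51. ]
turn z units -0.04  or 17.96 j7 0.3800663017829598
shift after turn [  38.1 -633.4   51. ]
0.05146536665536663 36.51370882987976 [-0.15318009  1.41604934 -0.69100224] [ 0.35229942  0.83910916 -1.17738086  1.51011763  0.79003635  1.32125487
  0.3800663 ]
```

{"op": "apply_moves", "data": {
  "rows": [
    [[0.0025, -0.0487, 0, 0, 0, 0, 50], [0.0025, -0.0487, 0, 0, 0, 0, 50], [0.0025, -0.0487, 0, 0, 0, 0, 50], [0.0025, -0.0487, 0, 0, 0, 0, 50], [0.0025, -0.0487, 0, 0, 0, 0, 50], [0.0025, -0.0487, 0, 0, 0, 0, 50], [0.0025, -0.0487, 0, 0, 0, 0, 50], [0.0025, -0.0487, 0, 0, 0, 0, 50], [0.0025, -0.0487, 0, 0, 0, 0, 50], [0.0025, -0.0487, 0, 0, 0, 0, 50]]
  ]
}}

```text
t: 16.2
eef_pos: [0.473, -0.254, 0.1981]
tool_rot: [-0.449, -3.107, -0.001]
ft_force: [-0.1, -0.5, -0.6]
opening: 0.0513
grip_force: 36.5
```

{"op": "apply_moves", "data": {
  "rows": [
    [[0.0025, -0.0487, 0, 0, 0, 0, 50], [0.0025, -0.0487, 0, 0, 0, 0, 50], [0.0025, -0.0487, 0, 0, 0, 0, 50], [0, 0, 0, 0, 0, 0, 50], [0, 0, 0, 0, 0, 0, 50], [0, 0, 0, 0, 0, 0, 50]]
  ]
}}

```text
t: 16.95
eef_pos: [0.4267, -0.3888, 0.1994]
tool_rot: [-0.445, -3.109, -0.001]
ft_force: [0.3, 0.1, 0.2]
opening: 0.0514
grip_force: 36.5
```

```bash
python3 - <<'E'
from h import *
go(.4265,-.3903,.092,74);o=arm.get_obs();print(o['opening'],o['grip_force'],o['joint_pos'])
cv2.imwrite('pics/w7.png',cv2.resize(arm.camera('wrist')[:,:,::-1],(640,480),interpolation=cv2.INTER_CUBIC))
E
```

```text
pose [ 0.4267 -0.3888  0.1994] yang 73.7 tilt [-0.     0.001 -1.   ] tool shift mm [ -0.3  -1.6 107.4]
turn z units -0.03  or 17.97 j7 1.321656473853045
shift after turn [ -0.3  -1.6 107.4]
0.05140797834651259 36.48671329021454 [ 1.59299895  0.80799168 -1.35913082  1.75257321  0.82470574  1.29336975
  1.32165647]
```

View pics/w7.png

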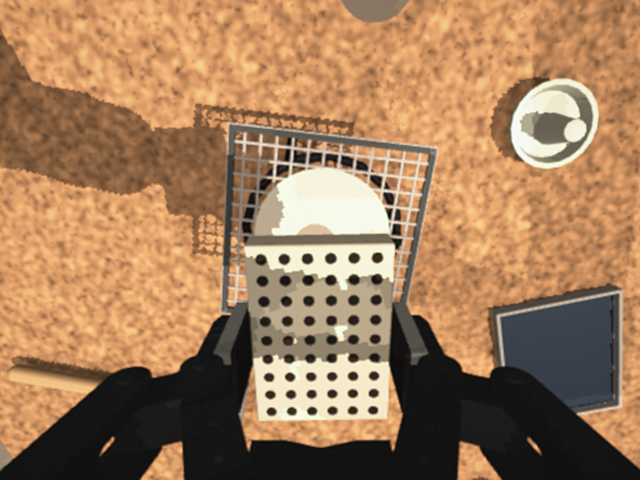

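{"op": "apply_moves", "data": {
  "rows": [
    [[0, -0.0015, 0.04, 0, 0, 0, 50], [0, 0, 0.04, 0, 0, 0, 50], [0, 0, 0.02, 0, 0, 0, 50], [0, 0, 0, 0, 0, 0, 50], [0, 0, 0, 0, 0, 0, 50], [0, 0, 0, 0, 0, 0, 50]]
  ]
}}

```text
t: 17.75
eef_pos: [0.4268, -0.3924, 0.1013]
tool_rot: [0.449, 3.107, -0.002]
ft_force: [-0.5, 0.1, -0.9]
opening: 0.0515
grip_force: 36.5
```

{"op": "apply_moves", "data": {
  "rows": [
    [[0, 0.0015, 0.005, 0, 0, 0, 50], [0, 0, 0.005, 0, 0, 0, 50], [0, 0, 0.001, 0, 0, 0, 50], [0, 0, 0.001, 0, 0, 0, 50], [0, 0, 0, 0, 0, 0, 50], [0, 0, 0, 0, 0, 0, 50]]
  ]
}}

```text
t: 18.5
eef_pos: [0.4264, -0.3906, 0.0879]
tool_rot: [0.449, 3.109, -0.0]
ft_force: [0.8, -0.3, -0.6]
opening: 0.0506
grip_force: 36.5
```

{"op": "apply_moves", "data": {
  "rows": [
    [[0, 0, 0.001, 0, 0, 0, 50], [0, 0, 0.0005, 0, 0, 0, 50], [0, 0, 0, 0, 0, 0, 50]]
  ]
}}

```text
t: 18.88
eef_pos: [0.4265, -0.3906, 0.0874]
tool_rot: [0.449, 3.109, -0.001]
ft_force: [-2.9, 1.0, 8.2]
opening: 0.0512
grip_force: 37.4
```

{"op": "apply_moves", "data": {
  "force": 20,
  "rows": [
    [[0, 0, -0.0005, 0, 0, 0, 58], [0, 0, 0, 0, 0, 0, 70], [0, 0, 0, 0, 0, 0, 85], [0, 0, 0, 0, 0, 0, 95], [0, 0, 0, 0, 0, 0, 100], [0, 0, -0.03, 0, 0, 0, 100], [0, 0, -0.05, 0, 0, 0, 100], [0, 0, -0.03, 0, 0, 0, 100], [-0.0025, 0.0487, 0, 0, 0, 0, 100], [-0.0025, 0.0487, 0, 0, 0, 0, 100]]
  ]
}}

```text
t: 20.12
eef_pos: [0.459, -0.2981, 0.1973]
tool_rot: [0.453, 3.108, -0.0]
ft_force: [1.2, -0.3, 0.0]
opening: 0.0852
grip_force: 0.0
```

{"op": "apply_moves", "data": {
  "rows": [
    [[-0.0025, 0.0487, 0, 0, 0, 0, 100], [-0.0025, 0.0487, 0, 0, 0, 0, 100], [-0.0025, 0.0487, 0, 0, 0, 0, 100], [-0.0025, 0.0487, 0, 0, 0, 0, 100], [-0.0025, 0.0487, 0, 0, 0, 0, 100], [-0.0025, 0.0487, 0, 0, 0, 0, 100], [-0.0025, 0.0487, 0, 0, 0, 0, 100], [-0.0025, 0.0487, 0, 0, 0, 0, 100], [-0.0025, 0.0487, 0, 0, 0, 0, 100], [-0.0025, 0.0487, 0, 0, 0, 0, 100]]
  ]
}}

```text
t: 21.38
eef_pos: [0.6209, 0.1629, 0.1967]
tool_rot: [0.449, 3.109, -0.0]
ft_force: [0.4, -0.4, -0.1]
opening: 0.0855
grip_force: 0.0
```

{"op": "apply_moves", "data": {
  "rows": [
    [[-0.0025, 0.0487, 0, 0, 0, 0, 100], [0, 0, 0.025, 0, 0, 0, 100], [0, 0, 0, 0, 0, 0, 100], [0, 0, 0, 0, 0, 0, 100], [0, 0, 0, 0, 0, 0, 100]]
  ]
}}

```text
t: 22.0
eef_pos: [0.6373, 0.206, 0.1725]
tool_rot: [0.453, 3.108, -0.0]
ft_force: [-0.7, 0.2, 0.2]
opening: 0.0849
grip_force: 0.0
```

```bash
python3 - <<'E'
from h import *
m=arm.camera_model('wrist');im=arm.camera('wrist')
import pickle;pickle.dump(m,open('m8','wb'))
a=cv2.resize(im[:,:,::-1],(600,450),interpolation=cv2.INTER_CUBIC)
t=cv2.resize(arm.camera('top')[200:300,360:460,::-1],(200,200))
a[:200,400:]=t
cv2.imwrite('pics/w8.png',a)
go(.636,.2055,.175,74)
E
```

```text
pose [0.6372 0.2064 0.1726] yang 73.5 tilt [ 0.001 -0.    -1.   ] tool shift mm [ 0.9 -1.2 -2.4]
turn z units -0.05  or 17.95 j7 0.3678614438759486
shift after turn [ 0.9 -1.2 -2.4]
```

View pics/w8.png

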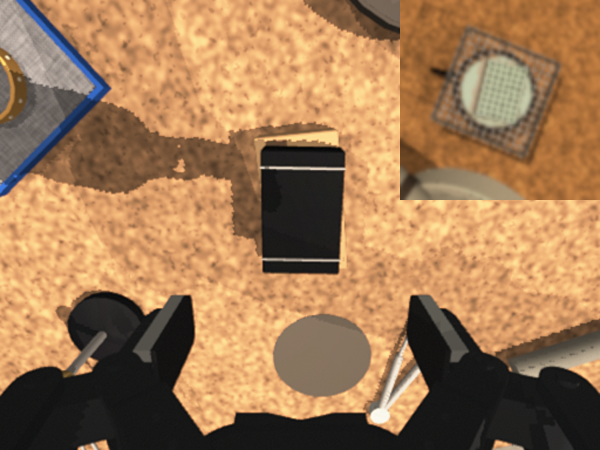

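```bash
python3 - <<'E'
from h import *
import pickle
m=pickle.load(open('m8','rb'));s=1/1.171875
def P(l,z):return np.array([px2w(m,(u+.5)*s-.5,(v+.5)*s-.5,z)[:2] for u,v in l])
def ang(a,b):return np.degrees(np.arctan2(*(b-a)[::-1])).round(1)
q=P([(261,148),(345,150),(339,273),(262,272)],.062);print('char',q.mean(0),ang(q[0],q[1]),ang(q[3],q[2]),ang(q[1],q[2]),ang(q[0],q[3]))
b=P([(255,138),(338,131)],.032);print('brick',b,ang(b[0],b[1]))
go(*q.mean(0),.035,74)
E
```

```text
char [0.63178172 0.20839009] 72.0 72.6 -17.3 -18.1
brick [[0.57351251 0.18942372]
 [0.58636214 0.25012546]] 78.0
pose [0.6372 0.2064 0.1726] yang 73.5 tilt [ 0.001 -0.    -1.   ] tool shift mm [  5.9   0.3 137.6]
turn z units -0.05  or 17.95 j7 0.3678614438759486
shift after turn [  5.9   0.4 137.6]
```

{"op": "apply_moves", "data": {
  "force": 20,
  "rows": [
    [[0.005, 0, 0.045, 0, 0, 0.12, 100], [0, 0, 0.05, 0, 0, 0, 100], [0, 0, 0.03, 0, 0, 0, 100], [0, 0, 0, 0, 0, 0, 100], [0, 0, 0, 0, 0, 0, 100], [0, 0, 0, 0, 0, 0, 100]]
  ]
}}

```text
t: 22.85
eef_pos: [0.6331, 0.2095, 0.0491]
tool_rot: [0.482, 3.102, 0.003]
ft_force: [0.3, -0.5, 0.3]
opening: 0.0855
grip_force: 0.0
```

{"op": "apply_moves", "data": {
  "rows": [
    [[0, -0.001, 0.008, 0, 0, 0, 100], [0, 0, 0.004, 0, 0, 0, 80], [0, 0, 0, 0, 0, 0, 72], [0, 0, 0, 0, 0, 0, 72], [0, 0, 0, 0, 0, 0, 58], [0, 0, 0, 0, 0, 0, 58], [0, 0, 0, 0, 0, 0, 58], [0, 0, 0, 0, 0, 0, 58]]
  ]
}}

```text
t: 23.85
eef_pos: [0.6317, 0.2081, 0.035]
tool_rot: [0.482, 3.104, 0.001]
ft_force: [-0.6, 0.5, 2.2]
opening: 0.0576
grip_force: 22.9
```

{"op": "apply_moves", "data": {
  "force": 35,
  "rows": [
    [[0, 0, 0, 0, 0, 0, 55], [0, 0, -0.01, 0, 0, 0, 55], [0, 0, -0.02, 0, 0, 0, 55], [0, 0, -0.04, 0, 0, 0, 55], [0, 0, -0.05, 0, 0, 0, 55], [0, 0, -0.05, 0, 0, 0, 55], [0, 0, 0, 0, 0, -0.77, 55], [0, 0, 0, 0, 0, -0.77, 55], [0, 0, 0, 0, 0, 0, 55]]
  ]
}}

```text
t: 24.98
eef_pos: [0.6316, 0.208, 0.206]
tool_rot: [0.063, 3.14, 0.001]
ft_force: [-0.8, 0.4, -0.9]
opening: 0.0574
grip_force: 37.7
```

```bash
python3 - <<'E'
from h import *
go(.6428,-.2064,.2,87.8);o=arm.get_obs();print(o['opening'],o['grip_force'],o['ft_force'],o['joint_pos'])
E
```

```text
pose [0.6316 0.208  0.206 ] yang 87.7 tilt [ 0.001  0.001 -1.   ] tool shift mm [ -27.8 -413.6    5.8]
turn z units -0.01  or 17.99 j7 0.6053424778796236
shift after turn [ -27.1 -413.7    5.8]
0.057440305425849776 37.653284668922424 [-0.75785059  0.43544649 -0.90817885] [ 0.37113922  0.85331219 -1.22065751  1.51916763  0.8131633   1.34380179
  0.60534248]
```

{"op": "apply_moves", "data": {
  "rows": [
    [[-0.003, -0.046, 0, 0, 0, 0, 55], [-0.003, -0.046, 0, 0, 0, 0, 55], [-0.003, -0.046, 0, 0, 0, 0, 55], [-0.003, -0.046, 0, 0, 0, 0, 55], [-0.003, -0.046, 0, 0, 0, 0, 55], [-0.003, -0.046, 0, 0, 0, 0, 55], [-0.003, -0.046, 0, 0, 0, 0, 55], [-0.003, -0.046, 0, 0, 0, 0, 55], [-0.003, -0.046, 0, 0, 0, 0, 55], [0, 0, 0, 0, 0, 0, 55]]
  ]
}}

```text
t: 26.22
eef_pos: [0.6418, -0.2133, 0.2044]
tool_rot: [-0.08, -3.14, 0.003]
ft_force: [-0.4, -0.4, -0.7]
opening: 0.0576
grip_force: 37.8
```

{"op": "apply_moves", "data": {
  "rows": [
    [[0, 0, 0.05, 0, 0, 0, 55], [0, 0, 0.05, 0, 0, 0, 55], [0, 0, 0.03, 0, 0, 0, 55], [0, 0, 0, 0, 0, 0, 55], [0, 0, 0, 0, 0, 0, 55]]
  ]
}}

```text
t: 26.85
eef_pos: [0.6438, -0.2062, 0.077]
tool_rot: [0.061, 3.138, 0.0]
ft_force: [0.2, 0.7, 0.1]
opening: 0.0576
grip_force: 37.8
```

```bash
python3 - <<'E'
from h import *
go(.6428,-.2064,.006,87.8);o=arm.get_obs();print(o['opening'],o['grip_force'],o['ft_force'])
cv2.imwrite('pics/w9.png',cv2.resize(arm.camera('wrist')[:,:,::-1],(640,480),interpolation=cv2.INTER_CUBIC))
E
```

```text
pose [ 0.6438 -0.2062  0.077 ] yang 87.8 tilt [ 0.003  0.    -1.   ] tool shift mm [ 1.2 -0.3 71. ]
turn z units -0.00  or 18.00 j7 1.15187545685049
shift after turn [ 1.2 -0.3 71. ]
0.05756011690521719 37.78608798980713 [0.18183979 0.65221998 0.10746529]
```

View pics/w9.png

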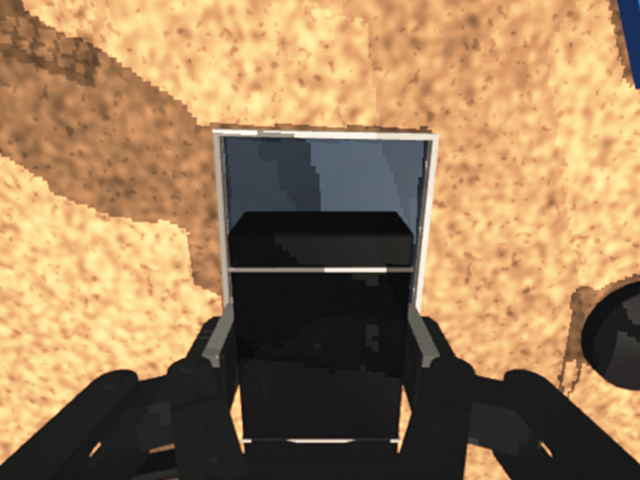

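{"op": "apply_moves", "data": {
  "rows": [
    [[0.001, 0, 0.03, 0, 0, 0, 55], [0, 0, 0.03, 0, 0, 0, 55], [0, 0, 0.002, 0, 0, 0, 55], [0, 0, 0, 0, 0, 0, 55], [0, 0, 0, 0, 0, 0, 55]]
  ]
}}

```text
t: 27.52
eef_pos: [0.6422, -0.2065, 0.0138]
tool_rot: [0.061, 3.139, 0.0]
ft_force: [-1.4, -0.3, -0.1]
opening: 0.0572
grip_force: 37.8
```

{"op": "apply_moves", "data": {
  "rows": [
    [[0, 0, 0.004, 0, 0, 0, 55], [0, 0, 0.002, 0, 0, 0, 55], [0, 0, 0.001, 0, 0, 0, 55], [0, 0, 0, 0, 0, 0, 55], [0, 0, 0, 0, 0, 0, 55]]
  ]
}}

```text
t: 28.15
eef_pos: [0.6413, -0.2069, 0.0061]
tool_rot: [-0.062, -3.141, 0.0]
ft_force: [-2.2, -0.0, 1.8]
opening: 0.0573
grip_force: 38.1
```

{"op": "apply_moves", "data": {
  "rows": [
    [[0, 0, 0.0005, 0, 0, 0, 55], [0, 0, 0, 0, 0, 0, 55], [0, 0, 0, 0, 0, 0, 70], [0, 0, 0, 0, 0, 0, 76], [0, 0, 0, 0, 0, 0, 80], [0, 0, 0, 0, 0, 0, 80], [0, 0, -0.03, 0, 0, 0, 80], [0, 0, -0.05, 0, 0, 0, 90], [0, 0, -0.05, 0, 0, 0, 100], [0, 0, -0.05, 0, 0, 0, 100]]
  ]
}}

```text
t: 29.4
eef_pos: [0.6417, -0.2062, 0.1894]
tool_rot: [0.06, 3.139, -0.0]
ft_force: [0.4, -0.2, -0.1]
opening: 0.0853
grip_force: 0.0
```

{"op": "apply_moves", "data": {
  "rows": [
    [[0.003, 0.046, 0, 0, 0, 0, 100], [0.003, 0.046, 0, 0, 0, 0, 100], [0.003, 0.046, 0, 0, 0, 0, 100], [0.003, 0.046, 0, 0, 0, 0, 100], [0.003, 0.046, 0, 0, 0, 0, 100], [0.003, 0.046, 0, 0, 0, 0, 100], [0.003, 0.046, 0, 0, 0, 0, 100], [0.003, 0.046, 0, 0, 0, 0, 100], [0.003, 0.046, 0, 0, 0, 0, 100], [0, 0, 0, 0, 0, 1.0, 100]]
  ]
}}

```text
t: 30.65
eef_pos: [0.6284, 0.215, 0.1883]
tool_rot: [0.327, 3.124, 0.007]
ft_force: [-0.5, -0.5, 0.1]
opening: 0.0853
grip_force: 0.0
```

{"op": "apply_moves", "data": {
  "rows": [
    [[0, 0, 0, 0, 0, 0, 100], [0, 0, 0, 0, 0, 0, 100], [0, 0, 0, 0, 0, 0, 100]]
  ]
}}

```text
t: 31.02
eef_pos: [0.6309, 0.2069, 0.1856]
tool_rot: [0.335, 3.123, -0.0]
ft_force: [-0.2, 0.6, -0.2]
opening: 0.085
grip_force: 0.0
```

```bash
python3 - <<'E'
from h import *
m=arm.camera_model('wrist');im=arm.camera('wrist')
import pickle;pickle.dump(m,open('m10','wb'))
a=cv2.resize(im[:,:,::-1],(600,450),interpolation=cv2.INTER_CUBIC)
t=cv2.resize(arm.camera('top')[120:280,280:460,::-1],(225,200))
cv2.imwrite('pics/w10.png',np.hstack([a,np.vstack([t[:,:200],np.zeros((250,200,3),np.uint8)])]))
go(.632,.207,.17,78)
E
```

```text
pose [0.6308 0.2071 0.1853] yang 77.7 tilt [-0.  0. -1.] tool shift mm [-1.2  0.1 15.3]
turn z units -0.03  or 17.97 j7 0.43546258700571916
shift after turn [-1.2  0.1 15.3]
```

View pics/w10.png

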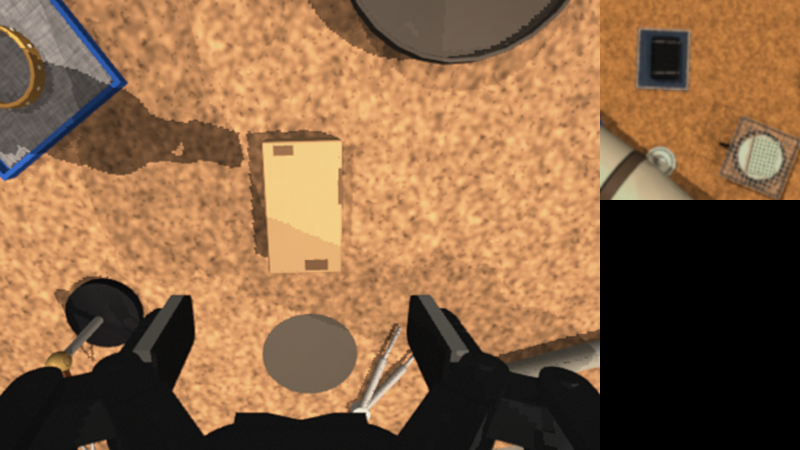

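```bash
python3 - <<'E'
from h import *
import pickle
m=pickle.load(open('m10','rb'));s=1/1.171875
def P(l,z):return np.array([px2w(m,(u+.5)*s-.5,(v+.5)*s-.5,z)[:2] for u,v in l])
def ang(a,b):return np.degrees(np.arctan2(*(b-a)[::-1])).round(1)
q=P([(263,142),(341,139),(341,271),(268,272)],.032);print(q.mean(0),ang(q[0],q[1]),ang(q[3],q[2]),ang(q[1],q[2]),ang(q[0],q[3]),[np.linalg.norm(q[i]-q[i-1]).round(3) for i in range(4)])
go(*q.mean(0),.006,77.7)
E
```

```text
[0.63411663 0.20846193] 79.8 78.6 -10.4 -11.9 [np.float64(0.112), np.float64(0.061), np.float64(0.113), np.float64(0.064)]
pose [0.6308 0.2071 0.1853] yang 77.7 tilt [-0.  0. -1.] tool shift mm [ -3.    2.  179.3]
turn z units 0.00  or -18.00 j7 0.43546258700571916
shift after turn [ -3.    2.  179.3]
```

{"op": "apply_moves", "data": {
  "force": 25,
  "rows": [
    [[-0.003, 0.002, 0.05, 0, 0, -0.1, 100], [0, 0, 0.06, 0, 0, 0, 100], [0, 0, 0.04, 0, 0, 0, 100], [0, 0, 0.015, 0, 0, 0, 100], [0, 0, 0, 0, 0, 0, 100], [0, 0, 0, 0, 0, 0, 100]]
  ]
}}

```text
t: 31.88
eef_pos: [0.6352, 0.2102, 0.0225]
tool_rot: [0.308, 3.124, 0.003]
ft_force: [0.9, 0.3, 0.6]
opening: 0.0853
grip_force: 0.0
```

{"op": "apply_moves", "data": {
  "rows": [
    [[0.001, -0.001, 0.01, 0, 0, 0, 100], [0, 0, 0.003, 0, 0, 0, 85], [0, 0, 0, 0, 0, 0, 80], [0, 0, 0, 0, 0, 0, 68], [0, 0, 0, 0, 0, 0, 65], [0, 0, 0, 0, 0, 0, 65], [0, 0, 0, 0, 0, 0, 65]]
  ]
}}

```text
t: 32.75
eef_pos: [0.6329, 0.2087, 0.0076]
tool_rot: [0.308, 3.126, 0.0]
ft_force: [0.3, -0.4, 1.5]
opening: 0.0635
grip_force: 29.1
```

{"op": "apply_moves", "data": {
  "force": 45,
  "rows": [
    [[0, 0, 0, 0, 0, 0, 60], [0, 0, -0.01, 0, 0, 0, 60], [0, 0, -0.02, 0, 0, 0, 60], [0, 0, -0.04, 0, 0, 0, 60], [0, 0, -0.05, 0, 0, 0, 60], [0, 0, -0.02, 0, 0, 0, 60], [0, 0, 0, 0, 0, 0, 60], [0, 0, 0, 0, 0, 0, 60]]
  ]
}}

```text
t: 33.75
eef_pos: [0.632, 0.2075, 0.1456]
tool_rot: [-0.308, -3.125, 0.003]
ft_force: [0.1, -0.2, -2.1]
opening: 0.063
grip_force: 49.9
```

```bash
python3 - <<'E'
from h import *
go(.4672,.3446,.0526);o=arm.get_obs();print(o['opening'],o['grip_force'],o['ft_force'],o['joint_pos'])
E
```

```text
pose [0.632  0.2075 0.1456] yang 78.7 tilt [-0.002 -0.002 -1.   ] tool shift mm [188.2 102.5  93.1]
0.0629945934785942 49.930490255355835 [ 0.08923825 -0.21948282 -2.13948111] [ 0.34187869  0.89280326 -1.14134717  1.56391995  0.84344172  1.24755462
  0.4308477 ]
```

{"op": "apply_moves", "data": {
  "rows": [
    [[0.0376, 0.0204, 0, 0, 0, 0, 60], [0.0376, 0.0204, 0, 0, 0, 0, 60], [0.0376, 0.0204, 0, 0, 0, 0, 60], [0.0376, 0.0204, 0, 0, 0, 0, 60], [0.0376, 0.0204, 0, 0, 0, 0, 60], [0, 0, 0, 0, 0, 0, 60], [0, 0, 0.03, 0, 0, 0, 60], [0, 0, 0.02, 0, 0, 0, 60], [0, 0, 0, 0, 0, 0, 60], [0, 0, 0, 0, 0, 0, 60]]
  ]
}}

```text
t: 35.0
eef_pos: [0.4685, 0.3453, 0.0975]
tool_rot: [-0.308, -3.126, -0.001]
ft_force: [1.5, 0.2, -0.5]
opening: 0.0632
grip_force: 49.8
```

```bash
python3 - <<'E'
from h import *
go(.4672,.3446,.0526);o=arm.get_obs();print(o['opening'],o['grip_force'],o['ft_force'])
cv2.imwrite('pics/w11.png',cv2.resize(arm.camera('wrist')[:,:,::-1],(640,480),interpolation=cv2.INTER_CUBIC))
E
```

```text
pose [0.4685 0.3453 0.0975] yang 78.7 tilt [-0.     0.001 -1.   ] tool shift mm [ 1.1 -1.  44.9]
0.06320882356351704 49.770458936691284 [ 1.51654217  0.16800785 -0.53080711]
```

View pics/w11.png

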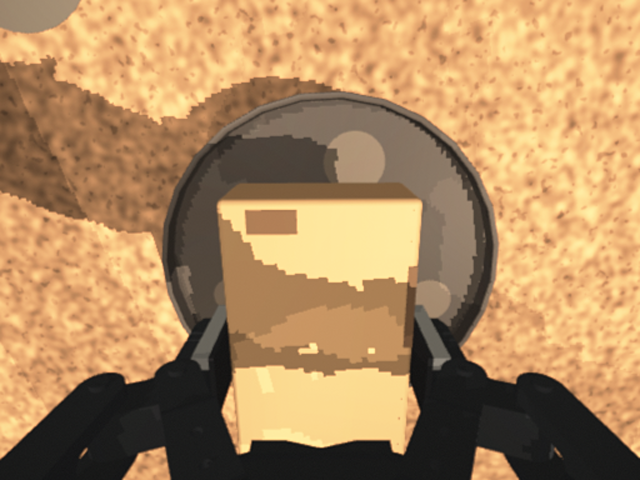

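```bash
python3 - <<'E'
from h import *
from scipy.optimize import least_squares as ls
m=arm.camera_model('wrist');s=1/1.25
q=np.array([px2w(m,(u+.5)*s-.5,(v+.5)*s-.5,.055)[:2] for u,v in[(163,240),(497,245),(333,93),(178,180),(484,180),(230,120),(432,120),(190,325),(466,340)]])
r=ls(lambda c:np.hypot(*(q-c[:2]).T)-c[2],[.467,.345,.085]);print(r.x,r.fun.round(3))
# top: outline fit by colour
im=arm.camera('top');mt=arm.camera_model('top')
go(*r.x[:2],.0526)
E
```

```text
[0.46394465 0.35198828 0.08357661] [ 0.001 -0.001 -0.002  0.001  0.     0.001  0.    -0.002  0.001]
pose [0.4687 0.3457 0.0982] yang 78.7 tilt [ 0.001  0.001 -1.   ] tool shift mm [ 5.9  5.2 45.6]
```

{"op": "apply_moves", "data": {
  "rows": [
    [[0.005, 0.004, 0, 0, 0, 0, 60], [0, 0, 0.02, 0, 0, 0, 60], [0, 0, 0.016, 0, 0, 0, 60], [0, 0, 0, 0, 0, 0, 60], [0, 0, 0, 0, 0, 0, 60]]
  ]
}}

```text
t: 35.72
eef_pos: [0.464, 0.3502, 0.0611]
tool_rot: [-0.307, -3.126, -0.0]
ft_force: [0.2, 0.4, -1.7]
opening: 0.0629
grip_force: 49.8
```

{"op": "apply_moves", "data": {
  "rows": [
    [[0, 0, 0.005, 0, 0, 0, 60], [0, 0, 0.002, 0, 0, 0, 60], [0, 0, 0.001, 0, 0, 0, 60], [0, 0, 0, 0, 0, 0, 60], [0, 0, 0, 0, 0, 0, 60]]
  ]
}}

```text
t: 36.35
eef_pos: [0.4642, 0.3502, 0.0534]
tool_rot: [0.308, 3.126, 0.0]
ft_force: [-0.5, -1.1, -1.4]
opening: 0.0631
grip_force: 49.8
```

{"op": "apply_moves", "data": {
  "rows": [
    [[0, 0, 0.001, 0, 0, 0, 60], [0, 0, 0.0005, 0, 0, 0, 60], [0, 0, 0, 0, 0, 0, 60], [0, 0, 0, 0, 0, 0, 60]]
  ]
}}

```text
t: 36.85
eef_pos: [0.4642, 0.3502, 0.0526]
tool_rot: [0.308, 3.126, -0.0]
ft_force: [-1.2, -2.2, 5.3]
opening: 0.0629
grip_force: 50.7
```

Contact. Release and rise.

{"op": "apply_moves", "data": {
  "force": 20,
  "rows": [
    [[0, 0, 0, 0, 0, 0, 74], [0, 0, 0, 0, 0, 0, 78], [0, 0, 0, 0, 0, 0, 84], [0, 0, 0, 0, 0, 0, 90], [0, 0, -0.02, 0, 0, 0, 90], [0, 0, -0.05, 0, 0, 0, 95], [0, 0, -0.06, 0, 0, 0, 100], [0, 0, -0.06, 0, 0, 0, 100], [-0.05, -0.03, 0, 0, 0, 0, 100], [-0.05, -0.03, 0, 0, 0, 0, 100]]
  ]
}}

```text
t: 38.1
eef_pos: [0.5516, 0.272, 0.2449]
tool_rot: [0.303, 3.123, 0.002]
ft_force: [1.1, -0.4, 0.2]
opening: 0.0854
grip_force: 0.0
```

{"op": "apply_moves", "data": {
  "rows": [
    [[-0.05, -0.03, 0, 0, 0, 0, 100], [-0.05, -0.03, 0, 0, 0, 0, 100], [-0.05, 0.03, 0, 0, 0, 0, 100], [-0.02, 0, -0.05, 0, 0, 0, 100], [0, 0, 0, 0, 0, 0, 100], [0, 0, 0, 0, 0, 0, 100]]
  ]
}}

```text
t: 38.85
eef_pos: [0.7109, 0.2099, 0.293]
tool_rot: [0.306, 3.126, 0.002]
ft_force: [-0.6, -0.4, 0.4]
opening: 0.0855
grip_force: 0.0
```

```bash
python3 - <<'E'
from h import *
t=arm.camera('top')[110:300,90:460,::-1];s=arm.camera('scene')[:,:,::-1]
cv2.imwrite('pics/end.png',cv2.resize(t,(800,411),interpolation=cv2.INTER_CUBIC))
cv2.imwrite('pics/ends.png',cv2.resize(s,(800,600),interpolation=cv2.INTER_CUBIC))
E
```

```text
(no output)
```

View pics/end.png

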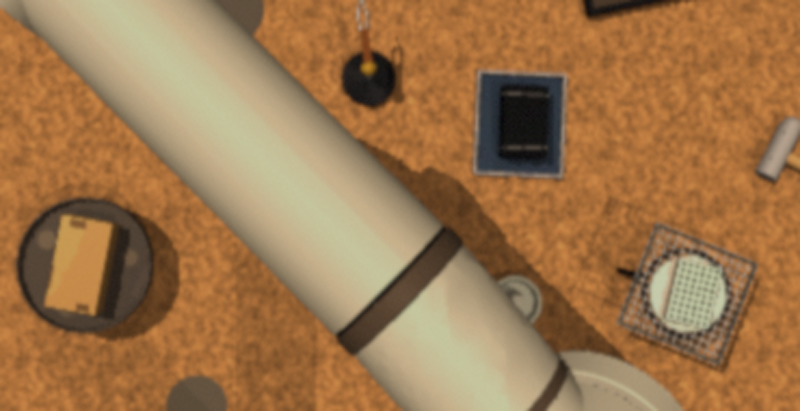

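```bash
python3 - <<'E'
from h import *
import pickle
m=pickle.load(open('m10','rb'))
def M(p,rv):
    return np.block([[R.from_rotvec(rv).as_matrix(),np.array(p)[:,None]],[np.zeros((1,3)),1]])
p,r=np.array([.6308,.2071,.1853]),R.from_rotvec([.335,3.123,0])
H=np.linalg.inv(M(p,r.as_rotvec()))@m['cam_to_world']
def mm(p,rv):return dict(m,cam_to_world=M(p,rv)@H)
def ang(a,b):return np.degrees(np.arctan2(*(b-a)[::-1])).round(1)
# tripod from w7
m7=mm([.4267,-.3888,.1994],[-.445,-3.109,-.001])
q=np.array([px2w(m7,(u+.5)*.8-.5,(v+.5)*.8-.5,.09)[:2] for u,v in[(231,124),(436,150)]])
d=q[1]-q[0];n=np.array([d[1],-d[0]])/np.linalg.norm(d)
print('gauze edge',q,np.linalg.norm(d),'centre cand',q.mean(0)+.065*n,q.mean(0)-.065*n)
# tray & bangle from w5
m5=mm([.4785,-.0034,.1745],[.449,3.107,0])
im=cv2.imread('pics/w5.png');h=cv2.cvtColor(im,cv2.COLOR_BGR2HSV)
b=cv2.inRange(h,(105,130,60),(125,255,255));b[330:]=0
k=max(cv2.findContours(b,0,1)[0],key=cv2.contourArea)
W=np.array([px2w(m5,*c[0],.013)[:2] for c in k]).astype(np.float32)
print('tray',cv2.minAreaRect(W*1000))
g=cv2.inRange(h,(15,120,60),(32,255,255));mask=np.zeros_like(g);cv2.fillPoly(mask,[k],255);g=cv2.morphologyEx(g&mask,cv2.MORPH_OPEN,np.ones((2,2)))
ys,xs=np.nonzero(g);W=np.array([px2w(m5,u,v,.012)[:2] for u,v in zip(xs,ys)]).astype(np.float32)
print('bangle',len(W),cv2.minEnclosingCircle(W*1000))
# now: plate in top image: white/cream pixels and gauze
t=arm.camera('top');mt=arm.camera_model('top')
c=t[200:300,360:460];hs=cv2.cvtColor(c,cv2.COLOR_RGB2HSV)
print('bright', [''.join('#' if (hs[v,u,1]<75 and hs[v,u,2]>130) else '.' for u in range(20,85)) for v in []])
o=arm.get_obs();print(o['t'],o['ft_force'])
E
```

```text
gauze edge [[ 0.34117765 -0.42121303]
 [ 0.39198163 -0.30355623]] 0.1281568009073742 centre cand [ 0.42625413 -0.38815196] [ 0.30690515 -0.3366173 ]
tray ((475.2946472167969, 0.43723297119140625), (116.66963958740234, 136.26390075683594), 22.85405731201172)
bangle 930 ((473.93060302734375, -2.917924404144287), 31.988927841186523)
bright []
39.0 [ 0.35068349 -0.19732097 -0.2925725 ]
```

```bash
python3 -c "
from bench import arm
print(arm.sign_off())"
```

```text
the job is handed in; nothing more can be done
None
```

The job is handed in at about 39 s: all four pieces are released in their places, each about 5 mm or less from the middle by my camera measurements, with no sign of a drop, tip or knocked bystander; sign-off returned no verdict.

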